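Put the corkscrew away and shut the drawer

TASK

The wine is poured, so put the wing corkscrew away in the open drawer of the dark wooden box: it is too tall to go in standing, so first lay it down flat on the tablecloth and let go of it, then take it up again and lay it flat in the wide bed of the drawer. Then push the drawer fully home, until it snaps past its catch and its front is flush with the box. Never let the corkscrew topple or drop, and leave the pepper mill and the wine glass standing where they are.

Things in the scene. Friction and masses are not known exactly. Their poses are not given: they have to be found in the camera images.
- wine_box: Low dark wooden box, fixed to the table, 256 long (x) x 206 wide (y) x 84 mm high (top board 262 x 218). Origin: middle of its front, on the cloth; its x axis points from the front plane (x = 0, the side of the open drawer, towards the robot) to the back.
- drawer (a joint): How far the box's one drawer is out, in m: 0 = home and flush; 0.215 = fully out. It slides along the box's x (pushing in is +x) and stays where it is left (drag 1 to 2 N). From 12 mm before home two sprung balls at the back hold off the drawer's spear: it takes 8 to 10 N to push past; from 5 mm on they pull it home against its stop and hold it.
- knob_face (a point): Centre of the face of the brass knob in the middle of the drawer's front: 22 mm in diameter, standing 22 mm out from the front, axis 44 mm above the cloth. The front panel is 186 wide and 12 thick, from 14 to 70 mm above the cloth. Axes as the box's.
- drawer_bed (a point): Middle of the felt floor of the drawer's wide bed, 20 mm above the cloth, 113 mm behind the drawer's front face; moves with the drawer, axes as the box's. The bed is 202 long (x) by 135 mm wide (y). Front wall 50 mm above the floor, side and back walls 46; on the -y side a 32 mm divider, then a slot with spare corks. What stands out of the box is open above.
- corkscrew: Metal wing corkscrew, 0.21 kg, standing on its bell, wings down: 167 tall (z), 75 wide over the wings (y), 40 thick (x) mm. Origin: centre of the bell's foot, z up to the handle; alike after half a turn about z. Along z: bell, diameter 40, 0 to 34; wings to y = +-37, 14 thick, 18 to 72; head 46 wide, 20 thick, 80 to 103; spindle 106 to 134; handle to 167. Balances at about 68.
- corkscrew_handle (a point): Middle of the corkscrew's flat key handle, on its axis, 150 mm from the foot; axes as the corkscrew's. The handle is 36 wide (y), only 6 thick (x), from 134 to 167 mm. Held lightly (about 12 N) by its two edges, closing along y, the corkscrew swings in the fingers about that line as on a pivot.
- corkscrew_spindle (a point): Middle of the bare round spindle between head and handle, diameter 12, 28 mm long, on the axis 120 mm from the foot; a firm grip here (40 N) carries it level; axes as the corkscrew's. When the corkscrew lies on its side (on bell and head, axis 2.5 degrees down to the handle, free to roll up to 23 degrees until a wing touches) this point is 16 mm and the handle 15 mm above the surface.
- corkscrew_middle (a point): Half-way along the corkscrew, on the axis, 83 mm from the foot; axes as the corkscrew's. 18 mm above the surface when it lies on its side.
- mill: Bystander: brown turned pepper mill, 57 mm in diameter, 191 mm tall, standing. Origin: centre of its foot. It and the corkscrew stand left and right of the drawer; which is where changes.
- glass: Bystander: wine glass, 82 mm in diameter, 208 mm tall, standing. Origin: centre of its foot.
There are look-alikes about, which are no part of the job. What is shaped like the corkscrew but green is not meant.

How it is judged (in metres and radians):
On the way, in this order (a step that is already met when the one before it is completed fails the run):
1. the corkscrew lies flat on the tablecloth, let go (angle between corkscrew's own z axis and vertical between 1.3 and 1.84 rad and contact force between the fingers and corkscrew below 0.1 N and height (world z) of corkscrew_middle below 0.026 m and linear speed of corkscrew below 0.02 m/s and angular speed of corkscrew below 0.2 rad/s), for 0.2 s.
2. the corkscrew lies flat in the drawer's wide bed, let go (angle between corkscrew's own z axis and vertical between 1.3 and 1.84 rad and x of corkscrew_middle in the frame of drawer_bed between -0.06 and 0.06 m and y of corkscrew_middle in the frame of drawer_bed between -0.045 and 0.045 m and z of corkscrew_middle in the frame of drawer_bed below 0.028 m and contact force between the fingers and corkscrew below 0.1 N and linear speed of corkscrew below 0.02 m/s and angular speed of corkscrew below 0.2 rad/s), for 0.2 s.
At the end, for the whole second after the job is handed in: The drawer is within 3 mm of its stop; the corkscrew lies in its wide bed, level within 0.27 rad, its middle within 60 mm along and 45 mm across of the bed's middle and under 28 mm above the felt, at rest; the fingers touch neither (all of step 2 and value of joint drawer below 0.003 m and contact force between the fingers and wine_box below 0.1 N).
It fails at once if the pepper mill is shifted by more than 30 mm or tipped (distance of mill from where it was at the start of the episode above 0.03 m or angle between mill's own z axis and vertical above 0.35 rad).
It fails at once if the wine glass is shifted by more than 30 mm or tipped (distance of glass from where it was at the start of the episode above 0.03 m or angle between glass's own z axis and vertical above 0.35 rad).
It fails at once if the corkscrew topples or drops out of the fingers (untouched, it turns faster than 8 rad/s or moves faster than 0.8 m/s) (contact force between the fingers and corkscrew below 0.01 N and (linear speed of corkscrew above 0.8 m/s or angular speed of corkscrew above 8 rad/s)).
It also fails if it takes over 72 s, if anything falls off the work surface, if the arm or the gripper's body presses on something with over 40 N, if the wrist force passes 120 N, or if a joint passes its speed limit or range.

ROBOT

A 6-joint arm with a two-finger parallel gripper is mounted at the origin on the work surface; the furniture and walls round the work are solid. World frame = base frame: x ahead of the robot, y to its left, z up, the work surface at z = 0. Lengths are in mm, angles in rad, forces in N, time in s.
With the tool pointing down it reaches from about 400 to 925 mm from the base axis. Payload 12.5 kg.
Tool frame: the origin (TCP) lies on the front face of the gripper's body, between the roots of the fingers; the fingertips stand 78 mm ahead of it and the grasp point (between the pads) lies 59 mm ahead of it (env.nose_length is the distance from the TCP to the fingertips, in mm); z points along the fingers, y is the line along which they close (so a half turn about z gives the same grasp; the last joint's range is limited). The gripper opens to 95 mm and grips with 3 to 60 N. Pads are 20 mm wide; open, the fingers measure 119 mm over their backs; the gripper's body (75 mm by 180 mm) begins 59 mm behind the grasp point.
Start: joints at [1.048, 0.491, 1.559, -0, 1.092, -0.106], TCP at [253.005, 571.512, 292.261] pointing down, gripper open.
Joint ranges: [-3.1, 3.1], [-0.84, 2.19], [0.05, 2.79], [-1.13, 4.28], [0.06, 2.93], [-2.69, 2.69]. Speed limits (rad/s): [2.22, 2.22, 2.79, 3.14, 3.14, 3.14].

INTERFACE

Orientations are given as [roll, pitch, yaw] about the fixed x, y, z axes, in that order (R = Rz(yaw) Ry(pitch) Rx(roll)).
In Python, from cell import env gives the robot as it stands.
- The arm moves only by the tool jog_arm, never from a script. Its argument "motion" is a list of rows, each a list of 7 numbers: the turn, a rotation vector about the tool's x, y, z in degrees, then the shift along the tool's x, y, z in mm, then the finger opening in mm, from 0 to 95.1. In form: [[wx, wy, wz, x, y, z, hand], ...]. A call has 1 to 10 rows; each row shifts and turns the commanded pose from where the row before left it, along the tool's axes as they then stand; what a row does not reach is not made up. A row lasts 1/8 s, in which the tool goes at most 62.5 mm and 10.7 degrees, less where a joint would pass 70% of its speed; a pose out of reach is approached as far as the arm can. A call is refused whole if a number of a shift passes 62.5 or a number of a turn 10.7, either way. A call with a gripper value outside its range is refused whole. The fingers move at their own pace and stop on an object; the grip force is fixed at half the most. Time passes only in rows, so rows that do not move let the fingers close. It gives the time, the measured TCP pose, the force, the opening and the grip force at its end, in the units of the state.
- env.state(): the state, without advancing time (a new reading comes with each control period).
- env.read_camera(name): name is "scene" or "side" or "wrist"; returns a dict with "color" (400x640x3 uint8, red, green, blue), "z_map" (400x640 float32, mm along the optical axis (not along the pixel's ray), 0 where there is no reading), "camera_matrix" (3x3 intrinsics, pixels), "k1" (the pictures are not rectified: a ray, as slopes to the right and down, at radius r is drawn at 1 + k1 r^2 times it, then the intrinsics apply), "world_to_cam" (4x4, takes a point from world to camera coordinates). Camera axes: x right, y up, looking along -z (the intrinsics and any distortion apply to the point x, -y, -z); pixel columns grow to the right and rows downward; lengths in mm; the calibration is good to about 2 mm. A picture is of the moment at which its call begins.
- env.job_done(): hands the job in; it is judged then, once.
Trained networks look in the newest picture that a camera, given by its name, has taken for a name from the list of things; names that differ only in an ending like _2 or _b are one class to them, and where a whole thing is asked for, a point or a joint stands for the part that bears it (a point fixed in the world has none). Each returns a list of dicts, best first, with "score" (0 to 1); they miss things now and then, are a little off and sometimes report something else, mostly with a low value. They report only what shows in the picture. A call takes as long as a camera call. They do not tell look-alikes from the thing itself.
- env.recognise(camera, thing): "location" ([column, row] in pixels, amid what is visible of it).
The state is a dict: "t": time; "joints": joint angles; "qvel": joint speeds; "tau": joint torques, N m; "eef_pos": TCP position; "tcp_rot": TCP orientation; "ft_force": force on the tool from outside, world axes, zero at the start; "moment": the same for the moment, N m; "opening": opening from 0.0 (shut) to 1.0 (fully open); "grip_force": force on a finger pad.
Only numpy, scipy, OpenCV 4.12 (cv2) and the standard library are available. Lean on these libraries where they do the work, as an engineer would, in place of code of your own. Each camera call takes 0.05 s, during which the arm holds its last target. There are 200 camera calls.

## Working session

There is one attempt and no reset: what is moved stays moved. The work goes in short steps, Python scripts to look and compute and a tool call to move; the robot and the scene stay as the last step left them, time stands still between calls to the robot, and variables do not carry over. Pictures are saved under pics/ and viewed, at most 10 in all, crops included, and the job is handed in when it is done.

Besides the shell and the picture viewer there is one more tool, called as name(argument=value, ...) on one line, values as JSON. jog_arm: Moves the arm, as the interface text tells. Its arguments: {"type":"object","properties":{"motion":{"type":"array"}},"required":["motion"]}

```bash
ls; mkdir -p pics
cat > h.py <<'E'
import numpy as np, cv2
from cell import env
def cloud(r):
    K=np.array(r["camera_matrix"]);k1=r["k1"];z=r["z_map"];h,w=z.shape
    u,v=np.meshgrid(np.arange(w),np.arange(h))
    p=cv2.undistortPoints(np.stack([u,v],-1).reshape(-1,1,2).astype(np.float64),K,np.array([k1,0,0,0,0.])).reshape(h,w,2)
    P=np.stack([p[...,0]*z,-p[...,1]*z,-z,np.ones_like(z)],-1)
    W=P@np.linalg.inv(np.array(r["world_to_cam"])).T
    W=W[...,:3]; W[z<=0]=np.nan
    return W
def proj(r,p):
    c=np.array(r["world_to_cam"])@np.append(p,1); x,y=c[0]/-c[2],-c[1]/-c[2]
    s=1+r["k1"]*(x*x+y*y); K=np.array(r["camera_matrix"])
    return K[0,0]*x*s+K[0,2],K[1,1]*y*s+K[1,2]
def save(n,c): cv2.imwrite("pics/"+n,c[...,::-1])
E
python3 - <<'E'
from h import *
import pickle
ims=[]
for n in ("scene","side"):
    r=env.read_camera(n); pickle.dump(r,open(n+".pkl","wb")); ims.append(r["color"])
    W=cloud(r)
    for t in ("corkscrew","mill","glass","wine_box","knob_face","drawer_bed","corkscrew_handle","corkscrew_spindle"):
        for d in env.recognise(n,t)[:3]:
            c,q=d["location"]; print(n,t,np.round([c,q]),round(d["score"],2),np.round(W[int(q),int(c)]))
save("scene.png",ims[0]);save("side.png",ims[1])
print(env.state())
E
```

```text
pics
scene corkscrew [327. 244.] 0.83 [ 552. -174.   93.]
scene corkscrew [360. 254.] 0.58 [ 640. -219.   52.]
scene corkscrew [319. 281.] 0.57 [ 483. -241.   37.]
scene mill [237. 161.] 0.66 [508. 394. 107.]
scene glass [414. 251.] 0.92 [ 688. -378.  163.]
scene glass [325. 245.] 0.26 [ 544. -176.   98.]
scene wine_box [304. 188.] 0.82 [689. 206.  35.]
scene knob_face [290. 200.] 0.62 [616. 179.  22.]
scene drawer_bed [289. 202.] 0.57 [606. 167.  20.]
scene corkscrew_handle [323. 280.] 0.9 [ 484. -259.   56.]
scene corkscrew_handle [326. 246.] 0.62 [ 545. -175.   93.]
scene corkscrew_handle [361. 252.] 0.54 [ 643. -219.   62.]
scene corkscrew_spindle [359. 248.] 0.78 [ 687. -150.    5.]
scene corkscrew_spindle [327. 244.] 0.67 [ 555. -164.   85.]
side corkscrew [281. 234.] 0.84 [ 556. -188.   80.]
side corkscrew [318. 240.] 0.79 [ 657. -197.   65.]
side corkscrew [254. 256.] 0.55 [ 490. -284.   69.]
side mill [281. 155.] 0.73 [511. 391.  95.]
side glass [339. 244.] 0.88 [ 708. -384.  167.]
side wine_box [332. 190.] 0.82 [708. 152.  52.]
side knob_face [303. 199.] 0.96 [608.  96.  46
[... 328 characters left out ...]
9. -210.   66.]
{'t': 0.9, 'joints': array([ 1.04836654e+00,  4.90869166e-01,  1.55892177e+00, -1.50049924e-05,
        1.09167160e+00, -1.05606548e-01]), 'qvel': array([-8.84725075e-04,  1.41789920e-03,  5.10021494e-05,  1.15629272e-03,
       -8.00436031e-04,  9.05702540e-04]), 'tau': array([ 4.35776947e-04, -6.12455821e+01, -2.58427262e+01,  6.91888528e-02,
        4.46981331e-02, -2.54757470e-05]), 'eef_pos': array([253.02314896, 571.49678202, 292.27259836]), 'tcp_rot': array([3.14146466e+00, 2.69578837e-05, 2.72477633e+00]), 'ft_force': array([0.18199774, 0.48784967, 0.53619455]), 'moment': array([-0.03443318,  0.00443736,  0.01383742]), 'grip_force': 0.0, 'opening': 0.9985577817431937}
```

```bash
python3 -c "
import cv2,numpy as np
a=cv2.imread('pics/scene.png');b=cv2.imread('pics/side.png')
cv2.imwrite('pics/both.png',cv2.resize(np.vstack([a,b]),(480,600),interpolation=cv2.INTER_AREA))"
```

```text
(no output)
```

View pics/scene.png

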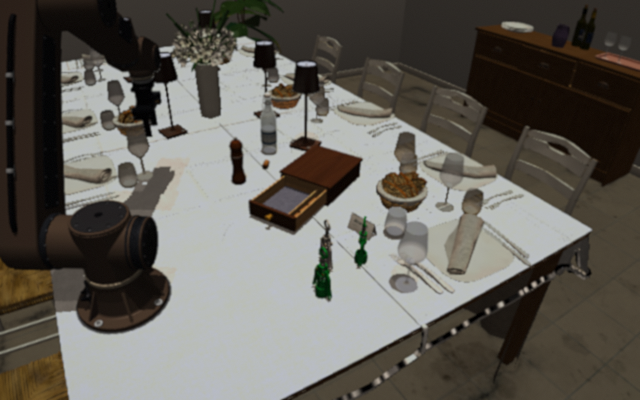

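View pics/side.png

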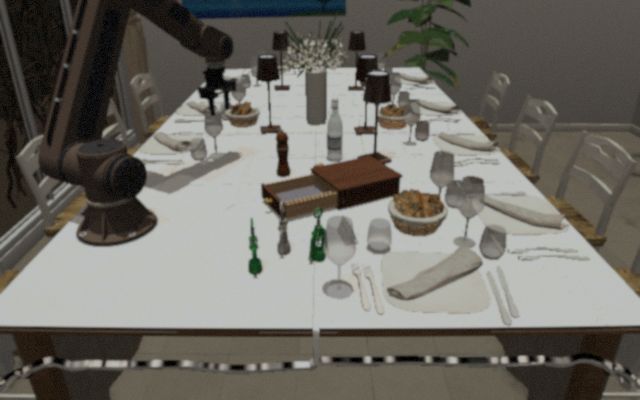

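The real metal corkscrew is the grey one at scene (327,240) and side (283,232). The two green ones, scene (322,280) and (361,245), are look-alikes. The mill is at scene (237,161), the glass at (414,251) and the drawer at (288,207). I'll fit the box and corkscrew more closely, then get an enlarged wrist view.

```bash
cat >> h.py <<'E'
from scipy.spatial.transform import Rotation as Ro
def rel(p,yaw,pitch=0):
    "target world TCP pos + yaw (tool down) -> shift in present tool axes, turn about tool"
    s=env.state(); R=Ro.from_euler('xyz',s["tcp_rot"]); T=Ro.from_euler('xyz',[np.pi,pitch,yaw])
    print("tcp",s["eef_pos"].round(1),"rpy",s["tcp_rot"].round(3),"t",s["t"])
    print("shift",R.inv().apply(np.array(p)-s["eef_pos"]).round(1),"turn",np.degrees((R.inv()*T).as_rotvec()).round(1))
E
python3 - <<'E'
from h import *
import pickle
r=env.read_camera("wrist"); T=np.linalg.inv(r["world_to_cam"]); s=env.state()
R=Ro.from_euler('xyz',s["tcp_rot"])
print("cam in tool",R.inv().apply(T[:3,3]-s["eef_pos"]).round(1)," look",R.inv().apply(-T[:3,2]).round(3),"right",R.inv().apply(T[:3,0]).round(2), r["camera_matrix"][0,0])
for n in("scene","side"):
    r=pickle.load(open(n+".pkl","rb"));W=cloud(r);c=r["color"].astype(int);sat=c.max(2)-c.min(2)
    m=(W[...,2]>12)&(abs(W[...,0]-555)<60)&(abs(W[...,1]+175)<60)&(W[...,2]<200)
    g=c[...,1]-c[...,0]
    for nm,mm in(("grey",m&(g<15)),("green",(W[...,2]>12)&(g>25)&(W[...,0]<800)&(abs(W[...,1])<400))):
        q=W[mm];print(n,nm,len(q),np.nanmedian(q,0).round(),np.nanpercentile(q,5,0).round(),np.nanpercentile(q,95,0).round())
    m=(abs(W[...,2]-84)<12)&(W[...,0]>600)&(W[...,0]<1000)&(abs(W[...,1]-150)<200)
    q=W[m][:,:2].astype(np.float32);print(n,"top",len(q),cv2.minAreaRect(q))
E
```

```text
cam in tool [ 79.3  -0.9 -91.9]  look [-0.279 -0.     0.96 ] right [0. 1. 0.] 322.11828178696766
scene grey 322 [ 555. -167.   89.] [ 546. -191.   22.] [ 565. -142.  156.]
scene green 527 [ 489. -253.   63.] [ 473. -286.   17.] [ 665. -194.  160.]
scene top 2260 ((853.3482666015625, 140.02357482910156), (271.36614990234375, 467.9133605957031), 28.145357131958008)
side grey 393 [ 559. -168.   70.] [ 547. -192.   16.] [ 571. -142.  149.]
side green 487 [ 643. -219.   49.] [ 478. -290.   16.] [ 670. -194.  138.]
side top 2114 ((848.2931518554688, 136.8587646484375), (268.03948974609375, 464.12249755859375), 26.23942756652832)
```

```bash
python3 -c "
from h import *
rel([430,-130,420],2.72477)"
```

```text
tcp [253.  571.5 292.3] rpy [ 3.142 -0.     2.725] t 0.95
shift [-445.9 -569.8 -127.8] turn [ 0. -0. -0.]
```

jog_arm(motion=[[0,0,0,-43,-38,-12,95],[0,0,0,-43,-38,-12,95],[0,0,0,-43,-38,-12,95],[0,0,0,-43,-38,-12,95],[0,0,0,-43,-38,-12,95],[0,0,0,-43,-38,-12,95],[0,0,0,-43,-38,-12,95],[0,0,0,-43,-38,-12,95],[0,0,0,-43,-38,-12,95],[0,0,0,-43,-38,-12,95]])

```text
t: 2.2
eef_pos: [492.8, 48.1, 412.9]
tcp_rot: [3.141, 0.001, 2.725]
ft_force: [0.5, 1.3, -0.0]
opening: 1.001
grip_force: 0.0
```

jog_arm(motion=[[0,0,0,-43,-38,-6,95],[0,0,0,0,0,0,95],[0,0,0,0,0,0,95]])

```text
t: 2.58
eef_pos: [516.0, -2.0, 418.0]
tcp_rot: [3.141, -0.001, 2.724]
ft_force: [-0.6, -0.2, 1.3]
opening: 1.0
grip_force: 0.0
```

Run:
```python
from h import *
import pickle
r=env.read_camera("wrist"); pickle.dump(r,open("w1.pkl","wb")); W=cloud(r)
for t in ("corkscrew","mill","glass","wine_box","knob_face","drawer_bed","corkscrew_handle"):
    for d in env.recognise("wrist",t)[:3]:
        c,q=d["location"]; print(t,np.round([c,q]),round(d["score"],2),np.round(W[int(q),int(c)]))
save("w1.png",r["color"]); print(env.state()["t"])
u,v=map(int,proj(r,[557,-168,80])); print(u,v)
```

```text
corkscrew [244. 226.] 0.9 [ 560. -154.   37.]
corkscrew [242. 289.] 0.87 [479. -11. 430.]
corkscrew [154. 215.] 0.62 [ 482. -236.   92.]
mill [605.  38.] 0.67 [515. 396.  53.]
glass [206. 337.] 0.61 [ 735. -335.    1.]
wine_box [468. 190.] 0.92 [654. 191.  19.]
knob_face [435. 169.] 0.75 [601. 152.  19.]
drawer_bed [434. 168.] 0.7 [600. 153.  18.]
corkscrew_handle [243. 228.] 0.92 [ 562. -155.   37.]
corkscrew_handle [242. 285.] 0.8 [ 659. -212.   21.]
corkscrew_handle [158. 213.] 0.63 [ 483. -231.   90.]
2.975
226 238
```

View pics/w1.png

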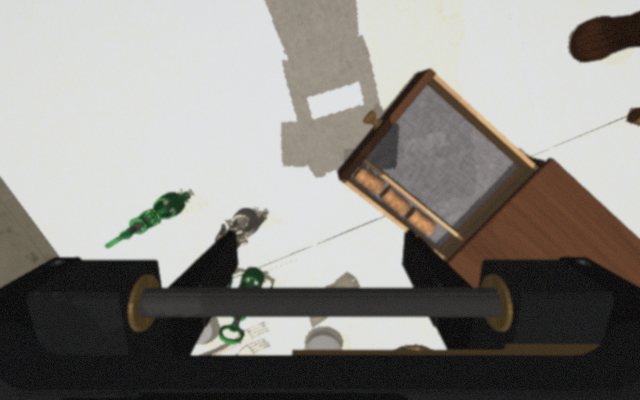

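Wrist view: the metal corkscrew is at (243,225), with green look-alikes at (150,215) and (245,290). The drawer front runs (432,70) to (340,178), with the knob at (372,118) and the spare-cork slot at (395,200).

```bash
cat >> h.py <<'E'
def atz(r,u,v,z):
    K=np.array(r["camera_matrix"]);p=cv2.undistortPoints(np.array([[[u,v]]],float),K,np.array([r["k1"],0,0,0,0.]))[0,0]
    T=np.linalg.inv(r["world_to_cam"]);d=T[:3,:3]@[p[0],-p[1],-1];o=T[:3,3]
    return o+d*(z-o[2])/d[2]
E
python3 - <<'E'
from h import *
import pickle
r=pickle.load(open("w1.pkl","rb"));W=cloud(r)
for n,u,v,z in(("frontL",430,70,70),("frontR",340,178,70),("knob",370,118,44),("boxL",551,160,84),("boxR",452,255,84),("sideL1",440,76,66),("sideL2",533,158,66)):
    print(n,atz(r,u,v,z).round(1))
print("felt",np.nanmedian(W[130:180,450:480],(0,1)))
rel([490,-160,330],2.7248)
i=r["color"][60:260,330:580];save("w1c.png",cv2.resize(i,None,fx=3,fy=3,interpolation=2))
E
```

```text
frontL [460.4 175.   70. ]
frontR [543.4  15.7  70. ]
knob [487.1  86.9  44. ]
boxL [631.2 281.4  84. ]
boxR [711.  120.1  84. ]
sideL1 [472.7 185.8  66. ]
sideL2 [626.3 270.1  66. ]
felt [598.10582336 201.74365482  19.16651436]
tcp [516.2  -1.7 418.3] rpy [3.141 0.    2.726] t 2.975
shift [ -40.  -155.4   88.3] turn [0.  0.  0.1]
```

View pics/w1c.png

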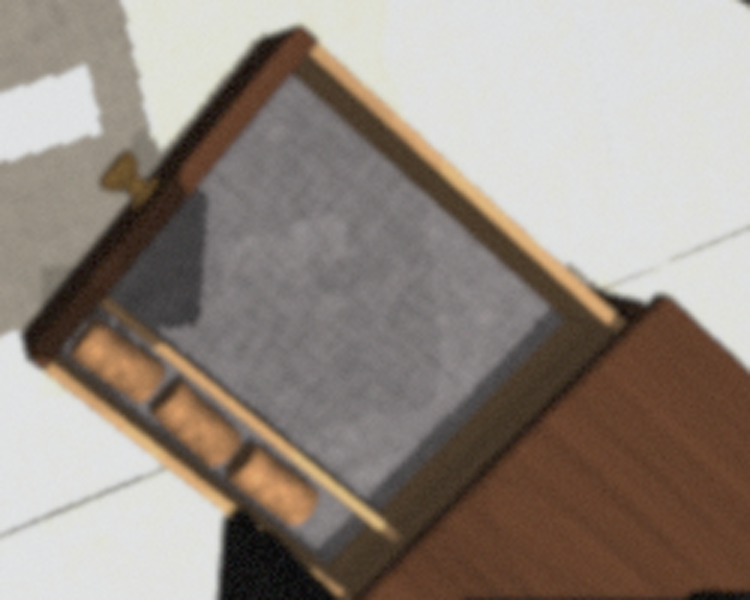

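jog_arm(motion=[[0,0,0,-18,-26,15,95],[0,0,0,-18,-26,15,95],[0,0,0,-18,-26,15,95],[0,0,0,-18,-26,15,95],[0,0,0,-18,-26,15,95],[0,0,0,0,0,0,95],[0,0,0,0,0,0,95]])

```text
t: 3.85
eef_pos: [545.9, -157.0, 343.5]
tcp_rot: [3.141, -0.0, 2.725]
ft_force: [1.1, 1.4, -0.1]
opening: 1.001
grip_force: 0.0
```

Run:
```python
from h import *
import pickle
r=env.read_camera("wrist"); pickle.dump(r,open("w2.pkl","wb")); W=cloud(r)
m=(W[...,2]>110)&(W[...,2]<175)&(np.hypot(W[...,0]-557,W[...,1]+168)<60)
q=W[m]; v,u=np.nonzero(m); print(len(q),u.min(),u.max(),v.min(),v.max(),np.median(q,0))
save("w2.png",r["color"])
print(env.state()["eef_pos"])
```

```text
547 309 343 193 216 [ 557.72217179 -156.82893289  144.28384639]
[ 545.95803288 -156.71314644  343.74645031]
```

View pics/w2.png

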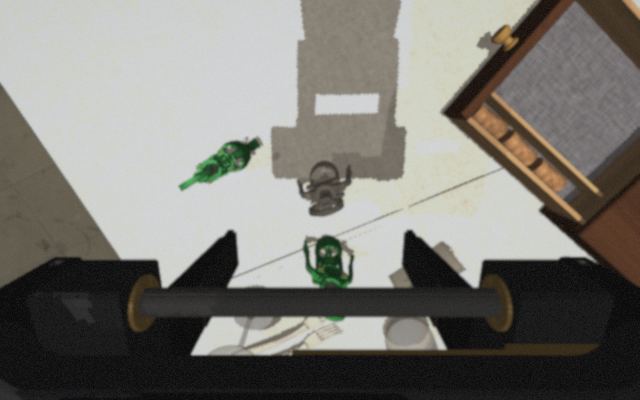

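Run:
```python
from h import *
import pickle
r=pickle.load(open("w2.pkl","rb"));W=cloud(r)
for lo,hi in((135,180),(140,180),(85,104),(18,75)):
    m=(W[...,2]>lo)&(W[...,2]<hi)&(np.hypot(W[...,0]-557,W[...,1]+168)<55)&(r["color"][...,1].astype(int)-r["color"][...,0]<15)
    v,u=np.nonzero(m);rc=cv2.minAreaRect(W[m][:,:2].astype(np.float32))
    q=W[m][:,:2];c=q.mean(0);e,V=np.linalg.eigh(np.cov((q-c).T));print(lo,len(q),c.round(1),np.sqrt(e).round(1),"ang",np.degrees(np.arctan2(V[1,1],V[0,1])).round(1),rc)
for n,u,v,z in(("handle",326,210,167),("wingL",301,189,60),("wingR",350,175,60)): print(n,atz(r,u,v,z).round(1))
r1=pickle.load(open("w1.pkl","rb"))
for n,u,v,z in(("bedL",435,80,66),("bedR",366.7,161.7,52)): print(n,atz(r1,u,v,z).round(1))
print("knob2",atz(r,503,36,44).round(1),"frontR2",atz(r,446,113,70).round(1))
save("w2c.png",cv2.resize(r["color"][140:240,260:390],None,fx=6,fy=6,interpolation=2))
```

```text
135 496 [ 558. -157.] [2.2 8.4] ang 81.8 ((557.80419921875, -157.35800170898438), (33.18280029296875, 11.879599571228027), 80.05580139160156)
140 377 [ 558.2 -157.1] [1.7 9.3] ang 81.8 ((558.6510009765625, -157.56951904296875), (33.23374938964844, 6.253689765930176), 82.64027404785156)
85 462 [ 556.5 -156.1] [ 6.3 15.4] ang 81.0 ((558.6644897460938, -157.91473388671875), (51.53300476074219, 23.819650650024414), 82.54717254638672)
18 331 [ 551.1 -153.6] [ 6.  20.9] ang 79.9 ((551.9669189453125, -156.82363891601562), (73.6346435546875, 24.04871368408203), 80.79426574707031)
handle [ 555.8 -156.3  167. ]
wingL [ 552.3 -185.4   60. ]
wingR [ 560.2 -124.9   60. ]
bedL [474.7 178.4  66. ]
bedR [541.   59.4  52. ]
knob2 [487.9  88.2  44. ] frontR2 [536.4  -2.5  70. ]
```

View pics/w2c.png

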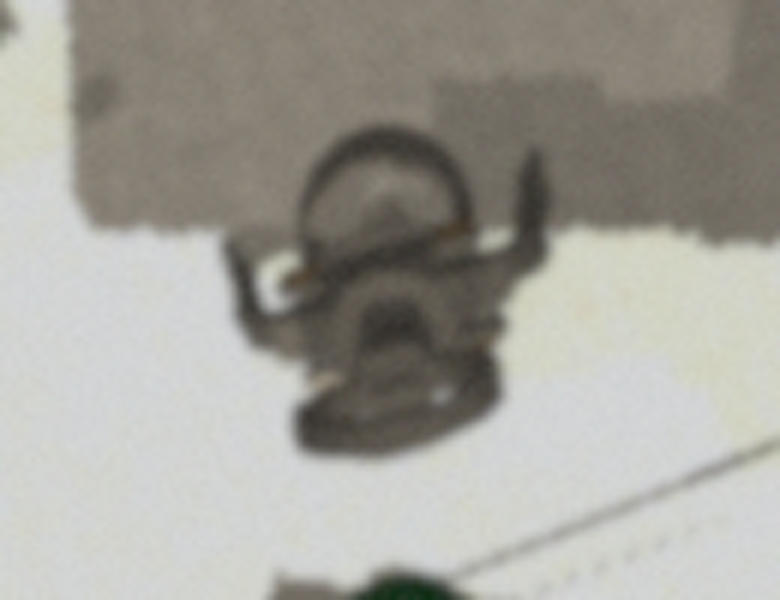

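Crop confirms it: the metal, non-green corkscrew is at (557,-157), with its y axis at 82°. I'll grip the handle by its edges, carry it upright to clear space, then tip it down in an arc about its foot.

jog_arm(motion=[[0,0,-7.9,0,0,0,95],[0,0,-7.9,0,0,0,95],[0,0,0,-11.4,1,18,95],[0,0,0,0,0,40,95],[0,0,0,0,0,40,95],[0,0,0,0,0,30,95],[0,0,0,0,0,0,95]])

```text
t: 4.78
eef_pos: [557.1, -157.3, 212.8]
tcp_rot: [3.14, -0.004, 2.998]
ft_force: [-0.3, -1.0, 0.1]
opening: 1.0
grip_force: 0.0
```

Run:
```python
from h import *
import pickle
rel([557.5,-157,216],3.0)
r=pickle.load(open("w2.pkl","rb"))
W=cloud(r);g=(r["color"][...,1].astype(int)-r["color"][...,0]>25)&(W[...,2]>20)
q=W[g];print([q[q[:,0]<560].min(0).round(),q[q[:,0]<560].max(0).round(),q[q[:,0]>590].min(0).round(),q[q[:,0]>590].max(0).round()])
```

```text
tcp [ 557.1 -157.3  212.8] rpy [ 3.14  -0.004  2.998] t 4.775
shift [-0.4  0.4 -3.2] turn [ 0.1 -0.2 -0.1]
[array([ 468., -273.,   20.]), array([ 527., -143.,  361.]), array([ 633., -225.,   20.]), array([ 678., -175.,  166.])]
```

jog_arm(motion=[[0,0,0,0,0,-2,60],[0,0,0,0,0,0,40],[0,0,0,0,0,0,20],[0,0,0,0,0,0,20],[0,0,0,0,0,0,20],[0,0,0,0,0,0,20]])

```text
t: 5.52
eef_pos: [557.4, -158.1, 217.3]
tcp_rot: [3.142, 0.0, 3.0]
ft_force: [-0.6, 0.6, 0.0]
opening: 0.426
grip_force: 0.0
```

jog_arm(motion=[[0,0,0,0,0,0,5],[0,0,0,0,0,0,5],[0,0,0,0,0,0,5]])

```text
t: 5.9
eef_pos: [557.4, -158.1, 217.2]
tcp_rot: [3.141, 0.0, 3.001]
ft_force: [-0.5, 1.3, 0.5]
opening: 0.342
grip_force: 30.0
```

jog_arm(motion=[[0,0,0,0,0,-12,5],[0,0,0,0,0,-13,5],[0,0,0,-6,10,0,5],[0,0,0,-12,18,0,5],[0,0,0,-12,18,0,5],[0,0,0,-12,18,0,5],[0,0,0,-8,10,0,5],[0,0,0,-2,4,0,5],[0,0,0,0,0,0,5]])

```text
t: 7.02
eef_pos: [619.8, -88.1, 242.1]
tcp_rot: [3.142, -0.0, 3.001]
ft_force: [-0.3, 0.1, -3.7]
opening: 0.344
grip_force: 30.0
```

Run:
```python
from h import *
r=env.read_camera("side");print(env.state())
u,v=map(int,proj(r,[620,-88,90]))
save("s3.png",cv2.resize(r["color"][v-70:v+70,u-90:u+90],None,fx=4,fy=4,interpolation=2))
```

```text
{'t': 7.075, 'joints': array([-2.47196741e-01,  5.43302902e-01,  1.61150017e+00, -3.90574614e-05,
        9.87095962e-01, -1.67680009e+00]), 'qvel': array([-6.90535233e-03, -2.33689178e-03,  3.20419598e-03, -1.61390729e-03,
       -9.98652121e-06, -1.67522162e-03]), 'tau': array([ 6.18739910e-01, -6.41162825e+01, -2.49155581e+01, -5.43015092e-03,
        5.83295419e-02,  2.49178981e-02]), 'eef_pos': array([619.61632171, -88.40565665, 242.16814726]), 'tcp_rot': array([ 3.14159264e+00, -3.08112668e-04,  3.00042120e+00]), 'ft_force': array([-0.47975461, -0.07849534, -2.65364628]), 'moment': array([0.00412237, 0.00984816, 0.00602518]), 'grip_force': 29.999456385339727, 'opening': 0.34083261970429674}
```

View pics/s3.png

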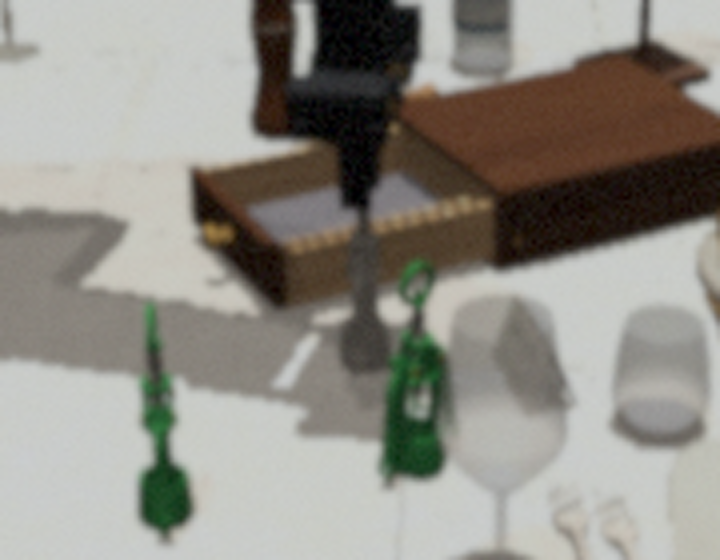

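jog_arm(motion=[[0,-5,0,5,0,0,5],[0,-5,0,5,0,0,5],[0,-5,0,5,0,0,5],[0,-5,0,5,0,0,5],[0,0,0,0,0,0,5],[0,0,0,0,0,0,5]])

```text
t: 7.82
eef_pos: [600.5, -85.8, 239.9]
tcp_rot: [3.142, 0.348, 3.0]
ft_force: [-0.3, -0.4, -2.1]
opening: 0.343
grip_force: 30.0
```

```bash
cat > tilt.py <<'E'
from h import *
s=env.state();R=Ro.from_euler('xyz',s["tcp_rot"]);g=s["eef_pos"]+R.apply([0,0,59]);d=np.array([-.99,.139,0])
print("grasp",g.round(1),"f",s["ft_force"].round(1),"tool z",R.apply([0,0,1]).round(2))
for n in("scene","side"):
    r=env.read_camera(n);W=cloud(r);c=r["color"].astype(int)
    D=W-g; a=D@d; l=D@np.array([.139,.99,0])
    m=(W[...,2]>8)&(W[...,2]<g[2]-25)&(abs(l)<25)&(abs(a)<170)&(c[...,1]-c[...,0]<15)&(c.max(2)<150)
    q=np.stack([a[m],W[...,2][m]],1)
    bins=[(z,round(np.median(q[abs(q[:,1]-z)<8,0]),0),int((abs(q[:,1]-z)<8).sum())) for z in range(10,170,20) if (abs(q[:,1]-z)<8).sum()>4]
    print(n,len(q),"(z, along d from grasp, count)",bins,"zmin",q[:,1].min() if len(q) else 0)
E
python3 tilt.py
```

```text
grasp [620.4 -88.7 184.4] f [-0.3 -0.4 -2.1] tool z [ 0.34 -0.05 -0.94]
scene 365 (z, along d from grasp, count) [(10, np.float64(-128.0), 24), (30, np.float64(-128.0), 69), (50, np.float64(-33.0), 80), (70, np.float64(-26.0), 23), (90, np.float64(-21.0), 12), (110, np.float64(-12.0), 30), (130, np.float64(-13.0), 41), (150, np.float64(-10.0), 8)] zmin 8.10570405229464
side 170 (z, along d from grasp, count) [(50, np.float64(-20.0), 8), (70, np.float64(-33.0), 13), (90, np.float64(-27.0), 10), (110, np.float64(-22.0), 34), (130, np.float64(-18.0), 49), (150, np.float64(-11.0), 18)] zmin 14.521659164183689
```

```bash
cat > plan.py <<'E'
import numpy as np
h=152.5;rad=np.radians
def C(t): return np.array([-20*np.cos(t)+h*np.sin(t), 20*np.sin(t)+h*np.cos(t)])
th=np.linspace(20,90.5,16); ph=np.clip(20-(th-20)/40*20,0,20)
T=[C(rad(t))+64.5*np.array([np.sin(rad(p)),np.cos(rad(p))]) for t,p in zip(th,ph)]
c=T[0].copy()
for i in range(1,16):
    p=rad(ph[i-1]);D=T[i]-c;down=-D[1]
    x=round(np.cos(p)*D[0]+np.sin(p)*down,0);z=round(-np.sin(p)*D[0]+np.cos(p)*down,0)
    c=c+np.array([np.cos(p)*x-np.sin(p)*z,-(np.sin(p)*x+np.cos(p)*z)])
    print([0,round(ph[i-1]-ph[i],2),0,x,0,z,5],"th",round(th[i]),"tcp z",c[1].round(1))
E
python3 plan.py
```

```text
[0, np.float64(2.35), 0, np.float64(10.0), 0, np.float64(-1.0), 5] th 25 tcp z 208.3
[0, np.float64(2.35), 0, np.float64(10.0), 0, np.float64(0.0), 5] th 29 tcp z 205.2
[0, np.float64(2.35), 0, np.float64(10.0), 0, np.float64(2.0), 5] th 34 tcp z 200.7
[0, np.float64(2.35), 0, np.float64(9.0), 0, np.float64(4.0), 5] th 39 tcp z 194.8
[0, np.float64(2.35), 0, np.float64(9.0), 0, np.float64(5.0), 5] th 44 tcp z 188.2
[0, np.float64(2.35), 0, np.float64(8.0), 0, np.float64(6.0), 5] th 48 tcp z 181.1
[0, np.float64(2.35), 0, np.float64(8.0), 0, np.float64(8.0), 5] th 53 tcp z 172.3
[0, np.float64(2.35), 0, np.float64(6.0), 0, np.float64(9.0), 5] th 58 tcp z 163.0
[0, np.float64(1.2), 0, np.float64(7.0), 0, np.float64(10.0), 5] th 62 tcp z 152.8
[0, np.float64(0.0), 0, np.float64(7.0), 0, np.float64(10.0), 5] th 67 tcp z 142.8
[0, np.float64(0.0), 0, np.float64(5.0), 0, np.float64(11.0), 5] th 72 tcp z 131.8
[0, np.float64(0.0), 0, np.float64(5.0), 0, np.float64(12.0), 5] th 76 tcp z 119.8
[0, np.float64(0.0), 0, np.float64(5.0), 0, np.float64(12.0), 5] th 81 tcp z 107.8
[0, np.float64(0.0), 0, np.float64(3.0), 0, np.float64(12.0), 5] th 86 tcp z 95.8
[0, np.float64(0.0), 0, np.float64(2.0), 0, np.float64(13.0), 5] th 90 tcp z 82.8
```

jog_arm(motion=[[0,0,0,3.5,0,9.5,5],[0,0,0,3.5,0,9.5,5],[0,0,0,3,0,8,5],[0,0,0,0,0,0,5]])

```text
t: 8.43
eef_pos: [601.3, -85.7, 211.7]
tcp_rot: [-3.141, 0.353, 3.001]
ft_force: [-1.6, -1.1, 8.1]
opening: 0.347
grip_force: 30.0
```

jog_arm(motion=[[0,2.35,0,10,0,-1,5],[0,2.35,0,10,0,0,5],[0,2.35,0,10,0,2,5],[0,2.35,0,9,0,4,5],[0,2.35,0,9,0,5,5],[0,2.35,0,8,0,6,5],[0,0,0,0,0,0,5]])

```text
t: 9.3
eef_pos: [549.2, -78.1, 180.9]
tcp_rot: [3.141, 0.102, 3.001]
ft_force: [-2.9, 0.4, 3.3]
opening: 0.342
grip_force: 30.0
```

```bash
python3 tilt.py
```

```text
grasp [555.2 -78.9 122.2] f [-2.9  0.4  3.3] tool z [ 0.1  -0.01 -0.99]
scene 191 (z, along d from grasp, count) [(10, np.float64(-92.0), 9), (30, np.float64(-96.0), 45), (50, np.float64(-80.0), 26), (70, np.float64(-46.0), 34), (90, np.float64(-35.0), 44)] zmin 9.841178764238407
side 221 (z, along d from grasp, count) [(30, np.float64(-81.0), 21), (50, np.float64(-70.0), 52), (70, np.float64(-50.0), 54), (90, np.float64(-35.0), 52)] zmin 12.135683460940072
```

jog_arm(motion=[[0,2.35,0,8,0,8,5],[0,2.35,0,6,0,9,5],[0,1.2,0,7,0,10,5],[0,0,0,7,0,10,5],[0,0,0,5,0,11,5],[0,0,0,5,0,12,5],[0,0,0,5,0,12,5],[0,0,0,3,0,8,5],[0,0,0,0,0,0,5]])

```text
t: 10.52
eef_pos: [505.2, -71.9, 99.3]
tcp_rot: [3.141, -0.001, 3.0]
ft_force: [-1.2, -0.4, -1.0]
opening: 0.344
grip_force: 30.0
```

```bash
python3 tilt.py
```

```text
grasp [505.1 -71.9  40.3] f [-1.2 -0.4 -1. ] tool z [-0.  0. -1.]
scene 6 (z, along d from grasp, count) [(10, np.float64(-121.0), 6)] zmin 8.450447733749229
side 3 (z, along d from grasp, count) [] zmin 10.918488419861319
```

jog_arm(motion=[[0,0,0,1.5,0,7,5],[0,0,0,1,0,6,5],[0,0,0,0,0,4,5],[0,0,0,0,0,0,5]])

```text
t: 11.12
eef_pos: [502.8, -71.6, 82.5]
tcp_rot: [3.141, -0.001, 3.0]
ft_force: [-0.9, -0.5, -0.8]
opening: 0.344
grip_force: 30.0
```

```bash
cat > view.py <<'E'
from h import *
import sys
d=np.array([-.99,.139,0]);s=env.state();g=s["eef_pos"]
r=env.read_camera("wrist");W=cloud(r);D=W-g
m=(W[...,2]>6)&(W[...,2]<60)&(abs(D@np.array([.139,.99,0]))<70)&(D@d>-190)&(D@d<60)
q=W[m];print(len(q))
for a in range(-170,30,20):
    k=abs(q@d-g@d-a)<6
    if k.sum()>8: print(a,q[k].min(0).round(),q[k].max(0).round(),k.sum())
save(sys.argv[1],r["color"])
E
python3 view.py w4.png
```

```text
5896
-50 [ 545. -100.    7.] [561. -58.  30.] 735
-30 [535. -83.  18.] [539. -72.  25.] 111
-10 [504. -92.  12.] [517. -56.  60.] 945
10 [486. -97.   6.] [501. -45.  60.] 2720
```

View pics/w4.png

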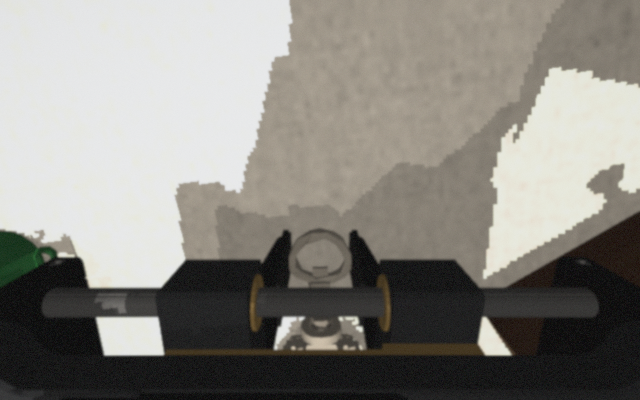

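Handle ring at (320,258) is held between the fingers, almost flat. I'll ease it down the last few mm.

jog_arm(motion=[[0,0,0,0,0,1.5,5],[0,0,0,0,0,1.5,5],[0,0,0,0,0,0,5]])

```text
t: 11.55
eef_pos: [503.0, -71.6, 79.9]
tcp_rot: [3.141, -0.0, 3.001]
ft_force: [-0.2, -0.0, 0.2]
opening: 0.344
grip_force: 30.0
```

jog_arm(motion=[[0,0,0,0,0,0,36],[0,0,0,0,0,0,40],[0,0,0,0,0,0,46],[0,0,0,0,0,0,55],[0,0,0,0,0,0,65],[0,0,0,0,0,-10,80],[0,0,0,0,0,-40,80],[0,0,0,20,0,-50,80],[0,0,0,50,0,-30,80],[0,0,0,0,0,0,80]])

```text
t: 12.8
eef_pos: [431.7, -61.2, 212.4]
tcp_rot: [-3.141, 0.003, 3.001]
ft_force: [-0.3, -0.2, -0.2]
opening: 0.839
grip_force: 0.0
```

Run:
```python
from h import *
import pickle
r=env.read_camera("wrist");pickle.dump(r,open("w5.pkl","wb"));W=cloud(r);c=r["color"].astype(int)
for d in env.recognise("wrist","corkscrew")[:2]: print(d)
m=(W[...,2]>5)&(W[...,2]<50)&(W[...,0]>470)&(W[...,0]<690)&(W[...,1]>-150)&(W[...,1]<-15)&(c[...,1]-c[...,0]<15)
q=W[m];d=np.array([-.99,.139,0]);n=np.array([.139,.99,0])
o=np.array([503,-71.6,0])
for a in range(-180,40,12):
    k=abs((q-o)@d-a)<6
    if k.sum()>5: l=(q[k]-o)@n; print(a,"lat",l.min().round(),l.max().round(),"z",np.percentile(q[k][:,2],95).round(),k.sum())
save("w5.png",r["color"]);print(env.state()["eef_pos"].round(1))
```

```text
{'location': [137.8, 256.0], 'score': 0.89}
{'location': [318.4, 322.2], 'score': 0.57}
-96 lat -31.0 32.0 z 24.0 113
-84 lat -31.0 32.0 z 24.0 252
-72 lat -31.0 31.0 z 30.0 343
-60 lat -27.0 28.0 z 29.0 445
-24 lat -5.0 4.0 z 21.0 65
-12 lat -15.0 14.0 z 20.0 205
0 lat -18.0 16.0 z 18.0 149
12 lat -15.0 14.0 z 17.0 198
[434.  -61.9 210.8]
```

View pics/w5.png

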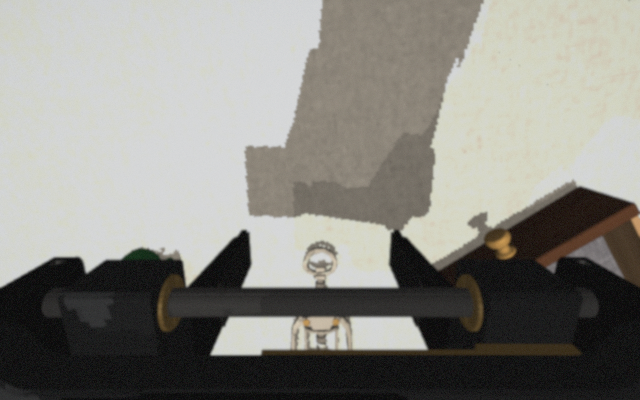

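The corkscrew lies flat, ring at (320,260) and head near (320,325). Now I'll take it by the spindle.

jog_arm(motion=[[0,0,0,-34,0,0,55],[0,0,0,-34,0,20,55],[0,0,0,-32.6,0,30,55],[0,0,0,0,0,30,55],[0,0,0,0,0,30,55],[0,0,0,0,0,13,55],[0,0,0,0,0,0,55]])

```text
t: 13.78
eef_pos: [533.4, -75.9, 86.0]
tcp_rot: [3.141, -0.002, 3.001]
ft_force: [1.1, 0.5, 0.6]
opening: 0.578
grip_force: 0.0
```

jog_arm(motion=[[0,0,0,0,0,5.5,40],[0,0,0,0,0,0,5],[0,0,0,0,0,0,0],[0,0,0,0,0,0,0],[0,0,0,0,0,0,0],[0,0,0,0,0,0,0]])

```text
t: 14.52
eef_pos: [533.3, -75.9, 81.5]
tcp_rot: [3.142, 0.0, 3.001]
ft_force: [0.2, -1.0, 1.1]
opening: 0.118
grip_force: 30.0
```

jog_arm(motion=[[0,0,0,0,0,0,0],[0,0,0,0,0,0,0],[0,0,0,0,0,-2,0],[0,0,0,0,0,-8,0],[0,0,0,0,0,-15,0],[0,0,0,0,0,0,0]])

```text
t: 15.28
eef_pos: [533.8, -76.0, 107.8]
tcp_rot: [-3.141, 0.002, 3.001]
ft_force: [0.1, -0.0, -3.3]
opening: 0.119
grip_force: 30.0
```

```bash
python3 tilt.py
python3 - <<'E'
from h import *
# height profile of corkscrew
d=np.array([-.99,.139,0]);s=env.state();g=s["eef_pos"]
for n in("wrist","side","scene"):
    r=env.read_camera(n);W=cloud(r);c=r["color"].astype(int);D=W-g
    m=(abs(D@np.array([.139,.99,0]))<22)&(W[...,2]>8)&(W[...,2]<80)&(c[...,1]-c[...,0]<15)
    print(n,[(a,np.percentile(W[...,2][m&(abs(D@d-a)<5)],[5,95]).round()) for a in (-115,-105,-90,-70,-30,20,30,45) if (m&(abs(D@d-a)<5)).sum()>5])
E
```

```text
grasp [533.9 -76.   48.8] f [ 0.1 -0.  -3.3] tool z [ 0. -0. -1.]
scene 0 (z, along d from grasp, count) [] zmin 0
side 0 (z, along d from grasp, count) [] zmin 0
wrist [(-30, array([51., 52.])), (20, array([40., 46.])), (30, array([38., 44.])), (45, array([38., 43.]))]
side [(-115, array([44., 62.])), (-105, array([40., 61.])), (-90, array([43., 60.])), (-70, array([38., 45.])), (-30, array([36., 52.])), (20, array([33., 42.])), (30, array([34., 41.])), (45, array([35., 41.]))]
scene [(-115, array([40., 63.])), (-105, array([38., 65.])), (-90, array([32., 63.])), (-70, array([39., 48.])), (-30, array([31., 48.])), (20, array([37., 46.])), (30, array([38., 43.])), (45, array([38., 44.]))]
```

Run:
```python
from h import *
import pickle
r=pickle.load(open("w1.pkl","rb"));W=cloud(r);W[255:]=np.nan
best=None
m=(abs(W[...,2]-84)<6)&(W[...,0]>560)&(W[...,1]>50)
o=np.array([506.6,97,0])
for y in (26,27,27.7,28.5,29.5,30.5):
    t=np.radians(y);ux=np.array([np.cos(t),np.sin(t),0]);uy=np.array([-np.sin(t),np.cos(t),0])
    X=(W-o)@ux;Y=(W-o)@uy
    e=[np.percentile(X[m&(abs(Y-k)<8)],2).round(1) for k in(-70,-40,0,40,80) if (m&(abs(Y-k)<8)).sum()>10]
    f=(abs(W[...,2]-68)<8)&(abs(X)<40)
    fe=[np.percentile(X[f&(abs(Y-k)<8)],4).round(1) for k in(-80,-50,-20,30,50,80) if (f&(abs(Y-k)<8)).sum()>5]
    s=(abs(W[...,2]-62)<9)&(X>20)&(X<185)&(Y>50)
    se=[np.percentile(Y[s&(abs(X-k)<8)],[5,95]).round(1) for k in(40,80,120,160)if (s&(abs(X-k)<8)).sum()>5]
    fl=(abs(W[...,2]-20)<6)&(X>5)&(X<230)&(abs(Y-19)<75)
    print(y,"boxfront",e,"front",fe,"side",se)
    if y in(27.7,):
        print("felt Y per X",[np.percentile(Y[fl&(abs(X-k)<8)],[2,98]).round(0) for k in(60,100,140,180)],"X",[np.percentile(X[fl&(abs(Y-k)<8)],[1,99]).round(0) for k in(-10,20,50)])
```

```text
26 boxfront [np.float64(196.9), np.float64(196.6), np.float64(196.3), np.float64(195.8), np.float64(194.0)] front [np.float64(-4.6), np.float64(-5.5), np.float64(-7.3), np.float64(-8.9), np.float64(-9.6), np.float64(-10.6)] side [array([88.6, 94. ]), array([89.8, 96. ]), array([92. , 97.5]), array([ 93.2, 266.4])]
27 boxfront [np.float64(195.7), np.float64(195.9), np.float64(196.5), np.float64(196.5), np.float64(195.5)] front [np.float64(-6.0), np.float64(-6.4), np.float64(-7.6), np.float64(-8.5), np.float64(-8.6), np.float64(-9.1)] side [array([87.9, 93.2]), array([88.5, 94.7]), array([90. , 95.3]), array([ 90.5, 262. ])]
27.7 boxfront [np.float64(195.0), np.float64(195.5), np.float64(196.6), np.float64(196.8), np.float64(196.5)] front [np.float64(-7.0), np.float64(-7.0), np.float64(-7.8), np.float64(-8.1), np.float64(-8.0), np.float64(-8.1)] side [array([87.4, 92.8]), array([87.5, 93.8]), array([88.4, 93.8]), array([ 88.6, 259.4])]
felt Y per X [array([-47.,  87.]), array([-47.,  87.]), array([-47.,  88.]), array([-47.,  88.])] X [array([ 16., 206.]), array([ 16., 207.]), array([ 1
[... 263 characters left out ...]
 array([86.5, 92.7]), array([86.8, 92.2]), array([ 86.4, 258.2])]
29.5 boxfront [np.float64(192.8), np.float64(194.2), np.float64(197.2), np.float64(198.3), np.float64(199.0)] front [np.float64(-9.5), np.float64(-8.5), np.float64(-8.4), np.float64(-7.2), np.float64(-6.4), np.float64(-5.6)] side [array([86.2, 91.6]), array([85.1, 91.4]), array([84.7, 90.1]), array([ 83.6, 259.4])]
30.5 boxfront [np.float64(191.8), np.float64(193.6), np.float64(197.3), np.float64(199.1), np.float64(200.5)] front [np.float64(-10.9), np.float64(-9.5), np.float64(-8.6), np.float64(-6.7), np.float64(-5.6), np.float64(-4.2)] side [array([85.5, 91.2]), array([83.6, 90. ]), array([82.5, 88.1]), array([ 81.1, 276.8])]
```

jog_arm(motion=[[0,0,0,0,0,-15,0],[0,0,0,0,0,-25,0],[0,0,0,0,0,-25,0],[0,0,0,0,0,-13,0],[0,0,0,1,20,0,0],[0,0,0,2,40,0,0],[0,0,0,3,50,0,0],[0,0,0,2,50,0,0],[0,0,0,2,40,0,0],[0,0,0,1,21,0,0]])

```text
t: 16.77
eef_pos: [552.8, 147.1, 183.6]
tcp_rot: [-3.141, -0.001, 3.003]
ft_force: [0.1, -0.2, -3.6]
opening: 0.115
grip_force: 30.0
```

jog_arm(motion=[[0,0,-3,0,0,0,0],[0,0,-6,0,0,0,0],[0,0,-7,0,0,0,0],[0,0,-7,0,0,0,0],[0,0,-6,0,0,0,0],[0,0,-4,0,0,0,0],[0,0,-3,0,0,0,0],[0,0,0,0,0,0,0],[0,0,0,0,0,0,0]])

```text
t: 17.9
eef_pos: [553.3, 144.5, 184.1]
tcp_rot: [3.141, -0.0, -2.656]
ft_force: [0.2, 0.2, -2.0]
opening: 0.117
grip_force: 30.0
```

```bash
cat > chk.py <<'E'
from h import *
t=np.radians(27.8);ux=np.array([np.cos(t),np.sin(t),0]);uy=np.array([-np.sin(t),np.cos(t),0]);o=np.array([506.6,97,0])
s=env.state();lo,hi=s["eef_pos"][2]-95,s["eef_pos"][2]-45
for n in("scene","side"):
    r=env.read_camera(n);W=cloud(r);c=r["color"].astype(int);X=(W-o)@ux;Y=(W-o)@uy
    m=(W[...,2]>lo)&(W[...,2]<hi)&(X>0)&(X<195)&(abs(Y-20)<55)&(c.max(2)-c.min(2)<40)
    print(n,[(x,np.percentile(Y[k],[5,95]).round(),np.percentile(W[...,2][k],[5,95]).round(),k.sum()) for x in range(5,200,15) if (k:=m&(abs(X-x)<6)).sum()>5])
E
python3 chk.py; python3 -c "
from h import *
rel([553.9,144.5,184],np.pi+np.radians(27.8))"
```

```text
scene [(20, array([ 2., 30.]), array([116., 122.]), np.int64(18)), (35, array([ 6., 34.]), array([115., 121.]), np.int64(11)), (50, array([ 6., 31.]), array([114., 137.]), np.int64(39)), (65, array([ 4., 28.]), array([108., 137.]), np.int64(24)), (80, array([-1., 11.]), array([112., 128.]), np.int64(11)), (95, array([-8., 17.]), array([110., 131.]), np.int64(26)), (110, array([-10.,  18.]), array([118., 130.]), np.int64(18)), (125, array([-13.,  36.]), array([117., 125.]), np.int64(16)), (140, array([-15.,  41.]), array([117., 129.]), np.int64(15)), (155, array([-17.,  36.]), array([114., 128.]), np.int64(14)), (170, array([-17.,  43.]), array([114., 125.]), np.int64(6))]
side [(20, array([ 3., 33.]), array([111., 119.]), np.int64(15)), (35, array([ 3., 37.]), array([114., 120.]), np.int64(14)), (50, array([ 1., 30.]), array([108., 137.]), np.int64(41)), (65, array([ 2., 11.]), array([105., 136.]), np.int64(25)), (80, array([-1., 23.]), array([108., 128.]), np.int64(24)), (95, array([-8., 30.]), array([109., 130.]), np.int64(32)), (110, array([-13.,  47.]), array([116., 124.]), np.int64(23)), (125, array([-13.,  49.]), array([115., 125.]), np.int64(32)), (140, array([-13.,  50.]), array([113., 131.]), np.int64(33)), (155, array([-20.,  53.]), array([115., 137.]), np.int64(57)), (170, array([-16.,  26.]), array([113., 138.]), np.int64(31))]
tcp [553.4 144.4 184.3] rpy [ 3.141 -0.    -2.655] t 18.0
shift [-0.5 -0.2  0.3] turn [ 0.  -0.   0.1]
```

Aligned and level over the bed, so I'll lower it.

jog_arm(motion=[[0,0,0,0,0,12,0],[0,0,0,0,0,20,0],[0,0,0,0,0,20,0],[0,0,0,0,0,14,0],[0,0,0,0,0,8,0],[0,0,0,0,0,4,0],[0,0,0,0,0,2,0],[0,0,0,0,0,0,0]])

```text
t: 19.0
eef_pos: [553.6, 144.5, 104.7]
tcp_rot: [-3.141, 0.001, -2.654]
ft_force: [0.5, 0.3, -2.6]
opening: 0.117
grip_force: 30.0
```

jog_arm(motion=[[0,0,0,0,0,1.2,0],[0,0,0,0,0,1,0],[0,0,0,0,0,1,0],[0,0,0,0,0,0,0]])

```text
t: 19.5
eef_pos: [553.6, 144.4, 101.4]
tcp_rot: [-3.141, 0.0, -2.654]
ft_force: [-2.0, -0.4, 1.0]
opening: 0.117
grip_force: 30.0
```

jog_arm(motion=[[0,0,0,0,0,0,16],[0,0,0,0,0,0,24],[0,0,0,0,0,0,40],[0,0,0,0,0,0,40],[0,0,0,0,0,-5,40],[0,0,0,0,0,-30,40],[0,0,0,0,0,-50,20],[0,0,0,50,0,-20,0],[0,0,0,60,0,0,0],[0,0,0,40,0,0,0]])

```text
t: 20.75
eef_pos: [418.8, 73.6, 206.8]
tcp_rot: [-3.141, 0.0, -2.654]
ft_force: [0.9, -0.2, -0.1]
opening: 0.053
grip_force: 0.0
```

Run:
```python
from h import *
import pickle
t=np.radians(27.8);ux=np.array([np.cos(t),np.sin(t),0]);uy=np.array([-np.sin(t),np.cos(t),0]);o=np.array([506.6,97,0])
for n in("scene","side","wrist"):
    r=env.read_camera(n);W=cloud(r);c=r["color"].astype(int);X=(W-o)@ux;Y=(W-o)@uy
    m=(W[...,2]>27)&(W[...,2]<75)&(X>12)&(X<195)&(abs(Y-20)<60)
    print(n,[(x,np.percentile(Y[k],[5,95]).round().tolist(),np.percentile(W[...,2][k],95).round(),int(k.sum())) for x in range(20,200,20) if (k:=m&(abs(X-x)<6)).sum()>5])
    for d in env.recognise(n,"knob_face")[:1]: print(d, atz(r,*d["location"],44).round(1))
k=o-28*ux-0*uy; print("knobpos",k)
rel([487.5-ux[0]*35,87.5-ux[1]*35,184],np.pi+t)
save("w6.png",r["color"])
```

```text
scene [(40, [9.0, 28.0], np.float64(45.0), 7), (60, [13.0, 22.0], np.float64(40.0), 7), (80, [6.0, 34.0], np.float64(48.0), 33), (100, [-9.0, 41.0], np.float64(49.0), 28), (120, [-11.0, 48.0], np.float64(45.0), 26), (140, [-11.0, 52.0], np.float64(48.0), 30), (160, [-16.0, 55.0], np.float64(60.0), 52), (180, [1.0, 25.0], np.float64(59.0), 17)]
{'location': [289.1, 202.3], 'score': 0.84} [591.5 131.1  44. ]
side [(40, [6.0, 35.0], np.float64(38.0), 17), (60, [12.0, 19.0], np.float64(40.0), 7), (80, [-4.0, 25.0], np.float64(45.0), 29), (100, [-8.0, 67.0], np.float64(48.0), 29), (120, [-14.0, 78.0], np.float64(43.0), 35), (140, [-15.0, 53.0], np.float64(53.0), 43), (160, [-18.0, 55.0], np.float64(58.0), 48), (180, [-1.0, 20.0], np.float64(57.0), 10)]
{'location': [298.8, 201.9], 'score': 0.96} [594.7  77.   44. ]
wrist [(40, [16.0, 22.0], np.float64(41.0), 78), (60, [16.0, 21.0], np.float64(40.0), 23)]
{'location': [209.6, 328.8], 'score': 0.72} [576.1  39.4  44. ]
knobpos [481.83173269  83.94117407   0.        ]
tcp [422.   74.4 206.5] rpy [-3.141e+00  1.000e-03 -2.654e+00] t 21.05
shift [-28.9 -19.   22.5] turn [-0.   0.1  0.1]
```

View pics/w6.png

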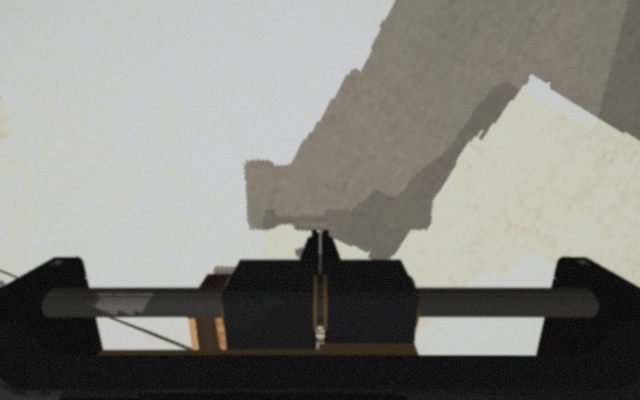

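jog_arm(motion=[[0,0,0,0,-19,10,0],[0,0,0,0,0,40,0],[0,0,0,0,0,40,0],[0,0,0,-10,0,6,0],[0,0,0,-14,0,0,0],[0,0,0,-8,0,0,0],[0,0,0,0,0,0,0]])

```text
t: 21.92
eef_pos: [459.0, 72.9, 111.2]
tcp_rot: [-3.141, 0.002, -2.654]
ft_force: [-0.1, -0.1, -0.2]
opening: 0.002
grip_force: 0.0
```

jog_arm(motion=[[0,0,0,-8,0,0,0],[0,0,0,-8,0,0,0],[0,0,0,-8,0,0,0],[0,0,0,-10,0,0,0],[0,0,0,-12,0,0,0],[0,0,0,-15,0,0,0],[0,0,0,-15,0,0,0],[0,0,0,-15,0,0,0],[0,0,0,-12,0,0,0],[0,0,0,-10,0,0,0]])

```text
t: 23.18
eef_pos: [558.6, 125.7, 110.1]
tcp_rot: [3.142, 0.0, -2.654]
ft_force: [-0.5, -1.9, 0.9]
opening: 0.005
grip_force: 0.8
```

jog_arm(motion=[[0,0,0,-12,0,0,0],[0,0,0,-12,0,0,0],[0,0,0,-12,0,0,0],[0,0,0,-12,0,0,0],[0,0,0,-10,0,0,0],[0,0,0,-8,0,0,0],[0,0,0,-6,0,0,0],[0,0,0,-4,0,0,0]])

```text
t: 24.18
eef_pos: [625.3, 161.1, 110.2]
tcp_rot: [3.142, -0.0, -2.654]
ft_force: [-0.9, -1.1, -0.2]
opening: 0.005
grip_force: 0.7
```

jog_arm(motion=[[0,0,0,-5,0,0,0],[0,0,0,-5,0,0,0],[0,0,0,-5,0,0,0],[0,0,0,-4,0,0,0]])

```text
t: 24.68
eef_pos: [641.7, 169.7, 110.1]
tcp_rot: [3.141, -0.002, -2.654]
ft_force: [-6.7, -5.8, 4.2]
opening: 0.003
grip_force: 4.3
```

jog_arm(motion=[[0,0,0,-2.5,0,0,0],[0,0,0,-2.5,0,0,0]])

```text
t: 24.92
eef_pos: [645.9, 171.9, 110.2]
tcp_rot: [3.141, -0.002, -2.654]
ft_force: [-2.6, -2.2, 0.1]
opening: 0.005
grip_force: 1.6
```

jog_arm(motion=[[0,0,0,-2,0,0,0],[0,0,0,-2,0,0,0]])

```text
t: 25.18
eef_pos: [650.2, 174.3, 110.4]
tcp_rot: [-3.142, 0.001, -2.654]
ft_force: [-0.5, 0.6, 0.7]
opening: 0.005
grip_force: 0.0
```

jog_arm(motion=[[0,0,0,-1.5,0,0,0],[0,0,0,-1.5,0,0,0]])

```text
t: 25.42
eef_pos: [651.1, 174.8, 110.2]
tcp_rot: [3.141, -0.005, -2.654]
ft_force: [-14.3, -9.3, 10.0]
opening: 0.007
grip_force: 8.1
```

jog_arm(motion=[[0,0,0,-1,0,0,0],[0,0,0,-1,0,0,0]])

```text
t: 25.68
eef_pos: [651.5, 174.9, 110.2]
tcp_rot: [3.14, -0.009, -2.654]
ft_force: [-21.4, -14.3, 14.5]
opening: 0.004
grip_force: 12.4
```

Hard stop reached. I'll back off and check.

jog_arm(motion=[[0,0,0,6,0,0,0],[0,0,0,30,0,0,0],[0,0,0,60,0,0,0],[0,0,0,60,0,-40,0],[0,0,0,60,0,-60,0],[0,0,0,0,0,-60,0],[0,0,0,0,0,0,0]])

```text
t: 26.55
eef_pos: [485.6, 86.3, 253.2]
tcp_rot: [-3.138, 0.008, -2.655]
ft_force: [0.6, 0.4, -0.5]
opening: 0.003
grip_force: 0.0
```

Run:
```python
from h import *
r=env.read_camera("side");s=env.state();print(s["t"],s["eef_pos"].round(),s["ft_force"].round(1))
u,v=map(int,proj(r,[680,190,50]));save("s7.png",cv2.resize(r["color"][v-60:v+70,u-110:u+110],None,fx=3.5,fy=3.5,interpolation=2))
```

```text
26.6 [485.  86. 251.] [ 0.7  0.6 -0.6]
```

Run:
```python
from h import *
t=np.radians(27.8);ux=np.array([np.cos(t),np.sin(t),0]);uy=np.array([-np.sin(t),np.cos(t),0]);o=np.array([506.6,97,0])
for n in("side","scene"):
    r=env.read_camera(n);W=cloud(r);X=(W-o)@ux;Y=(W-o)@uy
    for lo,hi,nm in((20,66,"front"),(78,90,"top")):
        m=(W[...,2]>lo)&(W[...,2]<hi)&(X>120)&(X<260)&(abs(Y)<85)&(abs(Y)>18)
        print(n,nm,m.sum(),np.percentile(X[m],[2,10,25,50]).round() if m.sum() else "")
```

```text
side front 191 [191. 192. 194. 195.]
side top 283 [194. 199. 209. 224.]
scene front 326 [191. 193. 195. 197.]
scene top 363 [194. 198. 206. 223.]
```

The depth check puts the drawer front flush with the box, and the force trace showed the snap and then the hard stop.

```bash
python3 -c "
from cell import env
print(env.job_done())"
```

```text
the job is handed in; nothing more can be done
None
```

The corkscrew was laid flat on the cloth, let go, then taken up again and laid flat in the drawer's wide bed. The drawer was pushed past its catch to its stop, its front measures flush with the box, and the job is handed in; it returned no verdict, and I did not re-check the mill and the glass at the end, though the arm stayed clear of both.

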